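# Rake the washed stand-offs out over the drying tray

## Robot

A 6-joint arm with a two-finger parallel gripper is mounted at the origin on the work surface. World frame = base frame: x ahead of the robot, y to its left, z up, the work surface at z = 0. Lengths are in m, angles in rad, forces in N, time in s.
With the tool pointing down it reaches from about 0.35 to 0.975 m from the base axis. Payload 4.9 kg.
Tool frame: the origin (TCP) lies at the very end of the fingers, on their centre line; the grasp point (between the pads) lies 19 mm behind it; z points along the fingers, y is the line along which they close (so a half turn about z gives the same grasp; the last joint's range is limited). The gripper opens to 85 mm and grips with 20 to 120 N. Pads are 22 mm wide; open, the fingers measure 114 mm over their backs; the gripper's body (76 mm by 85 mm) begins 54 mm behind the grasp point. The pads swing forward as they close: fully open they stand 13 mm farther back than shut.
Start: joints at [-1.381, 0.053, 1.613, -0, 1.476, -0.119], TCP at [0.19, -0.595, 0.193] pointing down, gripper open.
Joint ranges: [-3.01, 3.01], [-1.01, 2.22], [0.06, 2.58], [-1.02, 4.17], [0.09, 2.62], [-3.14, 3.14]. Speed limits (rad/s): [2.57, 2.57, 3.14, 3.14, 3.14, 3.14].

## Interface

Orientations are given as a rotation vector (axis times angle).
In Python, from station import ctrl, imaging gives the robot as it stands.
- The arm moves only by the tool play_rows, never from a script. Its argument "series" is a list of rows, each a list of 3 entries, a list of its own where there are three numbers: the opening, from 0 (shut) to 1 (fully open), then the shift along the tool's x, y, z each as a share of 0.05 m, from -1 to 1, then the turn, a rotation vector about the tool's x, y, z each as a share of 8 degrees, from -1 to 1. In form: [[grip, [dx, dy, dz], [ax, ay, az]], ...]. A call has 1 to 8 rows; each row shifts and turns the commanded pose from where the row before left it, along the tool's axes as they then stand; what a row does not reach is not made up. A row lasts 1/8 s, in which the tool goes at most 62.5 mm and 10.7 degrees, less where a joint would pass 70% of its speed; a pose out of reach is approached as far as the arm can. A call with a number of a shift or a turn outside -1 to 1 is refused whole. A call with a gripper value outside its range is refused whole. The fingers move at their own pace and stop on an object; "force" is the grip in N (left out, the last holds). Time passes only in rows, so rows that do not move let the fingers close. It gives the time, the measured TCP pose, the force, the opening and the grip force at its end, in the units of the state.
- ctrl.get_obs(): the state, without advancing time (a new reading comes with each control period).
- imaging.get_image(name): name is "scene" or "top" or "wrist"; returns a dict with "color" (480x640x3 uint8, blue, green, red), "fx", "fy", "cx", "cy" (pixels), "extrinsics" (4x4, takes a point from world to camera coordinates); the wrist camera has in their place "hand_eye" (4x4, takes a point from camera to tool coordinates, whose origin is the TCP and whose axes are the flange's). Camera axes: x right, y down, z forward; pixel columns grow to the right and rows downward; lengths in m; the calibration is good to about 2 mm. The wrist camera is an equidistant fisheye: a pixel r from the principal point sees the ray r / f radians off the axis. A picture is of the moment at which its call begins: read the wrist's pose just before it. There is no depth.
- ctrl.finish_job(): hands the job in; it is judged then, once.
The state is a dict: "t": time; "q": joint angles; "dq": joint speeds; "effort": joint torques, N m; "tool_pos": TCP position; "tool_rot": TCP orientation; "contact_force": force on the tool from outside, world axes, zero at the start; "wrist_torque": the same for the moment, N m; "opening": finger opening in m; "grip_force": force on a finger pad.
Only numpy, scipy, OpenCV 4.12 (cv2) and the standard library are available. Lean on these libraries where they do the work, as an engineer would, in place of code of your own. Each camera call takes 0.05 s, during which the arm holds its last target. There are 200 camera calls.

## Task

Take the rake from its stand and, with its teeth riding lightly on the tray's sprung floor, rake the crowded brass stand-offs out into one even layer, so that every third of the tray's length has pieces on both its left and its right half. Move the pieces with the rake only, do not press hard on the floor or the pieces, keep all nine upright in the tray, put the rake back in its stand and leave the other things where they are.

Things in the scene. Friction and masses are not known exactly. Their poses are not given: they have to be found in the camera images.
- tray: Fixed open aluminium drying tray, inside 128 mm wide (its x) by 230 mm long (its y), walls 4 mm thick and 46 mm high. Origin at the centre of its underside, z up. Nine loose brass pieces stand in it.
- bed (a joint): The tray's floor, a flat steel plate hung on springs inside the walls: how far it is pressed down (m), 0 unloaded, 0.007 at most. It sinks straight down 1 mm per 2 N and returns. Its own height is NOT known and differs from start to start: unloaded its top is somewhere 6 to 30 mm above the tray's underside. Find it by touch. About 2 to 5 N on it rakes well; 10 N is too hard.
- rake_grip (a point): Where to hold the rake: middle of its upright wooden handle (30 mm along its x, 20 mm along its y, 60 mm tall, top 23 mm above this point). Under it a steel head bar, 116 along x, 12 along y, 8 high (underside 45 mm below here), with 8 straight teeth 4 mm thick in a row along x, 13 mm apart, outermost 45.5 mm from the middle, tips 75 mm below here. Drawn along its y. About 140 g.
- rake: The whole rake, loose; its origin is the middle of the row of tooth tips (75 mm below rake_grip), z up along the handle, x along the row of teeth.
- stand: Fixed grey rake stand: foot 134 x 70 x 5 mm, a post 56 mm either side of the middle along its x, each with an open notch 20 mm wide across y, bottom 36 mm and cheek tops 48 mm above the underside. The rake's head ends lie in the notches, x along x (either way round), teeth between the posts. Origin at the centre of the underside; the rake at home has its tips 6 mm above it.
- spudger: Grey plastic spudger, 155 mm long, lying flat; loose, not part of the job; origin at the centre of its underside.
- parts_bin: Clear acrylic bin 100 x 140 x 55 mm; loose, not part of the job; origin at the centre of its underside.
- iron_holder: Soldering iron holder, steel base 100 x 160 mm with spring cradle, 110 mm high; loose, not part of the job; origin at the centre of its underside.
- hex1: Brass hexagonal stand-off, one of nine, 16 mm across flats (18.5 across corners), 10 to 22 mm high (they differ, not told which), 20-odd g, upright on the tray's floor. Origin at the centre of its TOP face, z up. At the start the nine crowd the third of the tray at its +y end: 3 rows of 3 across its width (x), rows about 30 mm apart, with 8 to 14 mm of clear floor between rows.
- hex2: Brass hexagonal stand-off, one of nine, 16 mm across flats (18.5 across corners), 10 to 22 mm high (they differ, not told which), 20-odd g, upright on the tray's floor. Origin at the centre of its TOP face, z up. At the start the nine crowd the third of the tray at its +y end: 3 rows of 3 across its width (x), rows about 30 mm apart, with 8 to 14 mm of clear floor between rows.
- hex3: Brass hexagonal stand-off, one of nine, 16 mm across flats (18.5 across corners), 10 to 22 mm high (they differ, not told which), 20-odd g, upright on the tray's floor. Origin at the centre of its TOP face, z up. At the start the nine crowd the third of the tray at its +y end: 3 rows of 3 across its width (x), rows about 30 mm apart, with 8 to 14 mm of clear floor between rows.
- hex4: Brass hexagonal stand-off, one of nine, 16 mm across flats (18.5 across corners), 10 to 22 mm high (they differ, not told which), 20-odd g, upright on the tray's floor. Origin at the centre of its TOP face, z up. At the start the nine crowd the third of the tray at its +y end: 3 rows of 3 across its width (x), rows about 30 mm apart, with 8 to 14 mm of clear floor between rows.
- hex5: Brass hexagonal stand-off, one of nine, 16 mm across flats (18.5 across corners), 10 to 22 mm high (they differ, not told which), 20-odd g, upright on the tray's floor. Origin at the centre of its TOP face, z up. At the start the nine crowd the third of the tray at its +y end: 3 rows of 3 across its width (x), rows about 30 mm apart, with 8 to 14 mm of clear floor between rows.
- hex6: Brass hexagonal stand-off, one of nine, 16 mm across flats (18.5 across corners), 10 to 22 mm high (they differ, not told which), 20-odd g, upright on the tray's floor. Origin at the centre of its TOP face, z up. At the start the nine crowd the third of the tray at its +y end: 3 rows of 3 across its width (x), rows about 30 mm apart, with 8 to 14 mm of clear floor between rows.
- hex7: Brass hexagonal stand-off, one of nine, 16 mm across flats (18.5 across corners), 10 to 22 mm high (they differ, not told which), 20-odd g, upright on the tray's floor. Origin at the centre of its TOP face, z up. At the start the nine crowd the third of the tray at its +y end: 3 rows of 3 across its width (x), rows about 30 mm apart, with 8 to 14 mm of clear floor between rows.
- hex8: Brass hexagonal stand-off, one of nine, 16 mm across flats (18.5 across corners), 10 to 22 mm high (they differ, not told which), 20-odd g, upright on the tray's floor. Origin at the centre of its TOP face, z up. At the start the nine crowd the third of the tray at its +y end: 3 rows of 3 across its width (x), rows about 30 mm apart, with 8 to 14 mm of clear floor between rows.
- hex9: Brass hexagonal stand-off, one of nine, 16 mm across flats (18.5 across corners), 10 to 22 mm high (they differ, not told which), 20-odd g, upright on the tray's floor. Origin at the centre of its TOP face, z up. At the start the nine crowd the third of the tray at its +y end: 3 rows of 3 across its width (x), rows about 30 mm apart, with 8 to 14 mm of clear floor between rows.

How it is judged:
By the outcome, as a careful person would: the job done as asked, in the order asked, and still so for the second after the job is handed in, with the robot touching nothing.
It also fails if it takes over 72 s, if anything falls off the work surface, if the arm or the gripper's body presses on something with over 40 N, if the wrist force passes 120 N, or if a joint passes its speed limit or range.

## Working session

There is one attempt and no reset: what is moved stays moved. The work goes in short steps, Python scripts to look and compute and a tool call to move; the robot and the scene stay as the last step left them, time stands still between calls to the robot, and variables do not carry over. Pictures are saved under pics/ and viewed, at most 10 in all, crops included, and the job is handed in when it is done.

Besides the shell and the picture viewer there is one more tool, called after ">>>" as name(argument=value, ...), one argument or row to a line, values as JSON. play_rows: Moves the arm, as the interface text tells. Shift numbers are shares of 0.05 m and turn numbers shares of 8 degrees, none past 1 either way. Its arguments: {"type":"object","properties":{"series":{"type":"array"},"force":{"type":"number"}},"required":["series"]}

```bash
ls; mkdir -p pics
cat > h.py <<'E'
from station import ctrl, imaging
import numpy as np, cv2
from scipy.spatial.transform import Rotation as R
def grab(n,f=None):
    d=imaging.get_image(n)
    if f: cv2.imwrite('pics/'+f,d['color'])
    return d
def ray(d,u,v,z):
    E=np.array(d['extrinsics']); Rm=E[:3,:3]; c=-Rm.T@E[:3,3]
    r=Rm.T@np.array([(u-d['cx'])/d['fx'],(v-d['cy'])/d['fy'],1])
    return c+r*(z-c[2])/r[2]
def proj(d,p):
    E=np.array(d['extrinsics']); q=E[:3,:3]@np.array(p)+E[:3,3]
    return np.array([d['fx']*q[0]/q[2]+d['cx'],d['fy']*q[1]/q[2]+d['cy']])
E
python3 - <<'E'
from h import *
import pickle
D={n:grab(n,n+'0.png') for n in('scene','top')}
pickle.dump(D,open('d0.pkl','wb'))
for n,d in D.items(): 
    E=np.array(d['extrinsics']);print(n,d['fx'],d['cx'],d['cy'],(-E[:3,:3].T@E[:3,3]).round(3),E[:3,:3].round(2).tolist())
o=ctrl.get_obs();print(o['tool_pos'],o['tool_rot'],o['t'],o['opening'])
E
```

```text
pics
scene 444.50993506012253 316.04417876956813 251.17746604920058 [1.114 0.272 0.535] [[-0.46, 0.89, -0.01], [0.56, 0.28, -0.78], [-0.69, -0.37, -0.62]]
top 478.1854336828054 316.84398098131277 239.51394139222575 [0.516 0.014 0.929] [[0.01, -1.0, 0.04], [-1.0, -0.02, -0.1], [0.1, -0.04, -0.99]]
[ 0.1898189  -0.59482399  0.19138855] [-3.10239477e+00 -4.82806750e-01  6.30489647e-05] 0.1 0.08489504156694651
```

View pics/top0.png

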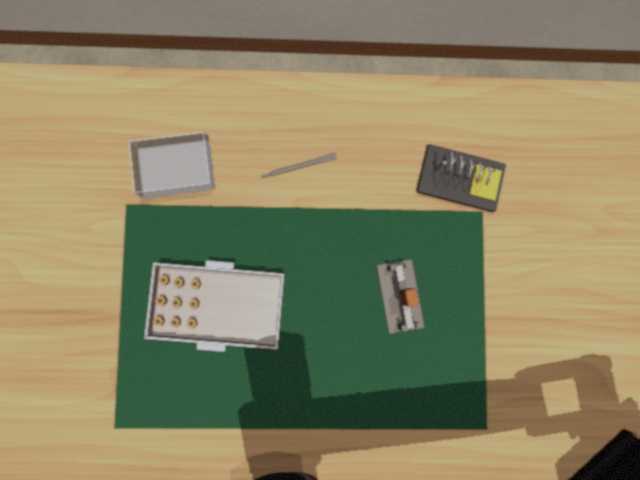

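View pics/scene0.png

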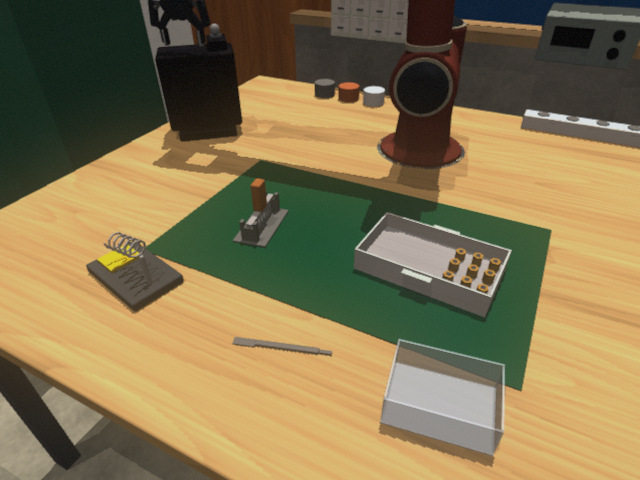

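The top view shows the tray at columns 148–284, rows 263–348, with the pieces at its left (+y) end. The stand is around (400,296) and the orange handle at (410,297). The scene view agrees.

Run:
```python
from h import *
import pickle
D=pickle.load(open('d0.pkl','rb'))
d=D['top'];im=d['color'];hsv=cv2.cvtColor(im,cv2.COLOR_BGR2HSV)
H,S,V=[hsv[...,i].astype(int) for i in range(3)]
b,g,r=[im[...,i].astype(int) for i in range(3)]
print(im[297,410],im[281,165],im[300,230],im[320,385],im[240,300],im[370,300])
green=(g>r*1.35)&(g>b*1.05)
obj=np.zeros(im.shape[:2],np.uint8)
obj[225:400,135:470]=(~green)[225:400,135:470]*255
n,l,st,ce=cv2.connectedComponentsWithStats(obj)
for i in range(1,n):
    if st[i,4]>100: 
        print(st[i],ce[i])
        c,_=cv2.findContours(((l==i)*255).astype(np.uint8),0,1)
        m=cv2.morphologyEx(((l==i)*255).astype(np.uint8),cv2.MORPH_OPEN,np.ones((25,25)))
        for nm,mm in(('raw',(l==i)*1),('open',m)):
            c,_=cv2.findContours((mm>0).astype(np.uint8),0,1)
            if c:
                bx=cv2.boxPoints(cv2.minAreaRect(max(c,key=cv2.contourArea)))
                for z in(0.005,0.046): 
                    P=np.array([ray(d,u,v,z)[:2] for u,v in bx]);print(nm,z,P.round(4).tolist(),'ctr',P.mean(0).round(4),np.linalg.norm(P[1]-P[0]).round(4),np.linalg.norm(P[2]-P[1]).round(4),'ang',np.degrees(np.arctan2(*(P[1]-P[0])[::-1])).round(2))
for nm,dd in D.items():
    i2=dd['color'];h=cv2.cvtColor(i2,cv2.COLOR_BGR2HSV)
    m=cv2.inRange(h,(3,130,90),(16,255,255))
    n,l,st,ce=cv2.connectedComponentsWithStats(m)
    for i in range(1,n):
        if st[i,4]>60 : print(nm,'or',st[i],ce[i].round(1))
big=cv2.resize(im[250:365,140:430],None,fx=2.75,fy=2.75,interpolation=cv2.INTER_CUBIC);cv2.imwrite('pics/c.png',big)
```

```text
[ 79 121 179] [ 85 135 166] [173 179 189] [64 87 59] [64 93 50] [42 55 29]
[ 376  259   49   75 2685] [400.09757914 296.00558659]
raw 0.005 [[0.5606, -0.1331], [0.5746, -0.206], [0.4389, -0.2296], [0.4256, -0.1576]] ctr [ 0.4999 -0.1816] 0.0742 0.1378 ang -79.1
raw 0.046 [[0.5586, -0.1266], [0.572, -0.1962], [0.4423, -0.2188], [0.4296, -0.1499]] ctr [ 0.5006 -0.1729] 0.0709 0.1316 ang -79.1
open 0.005 [[0.561, -0.1339], [0.5742, -0.2069], [0.4386, -0.2289], [0.4261, -0.1567]] ctr [ 0.5    -0.1816] 0.0743 0.1373 ang -79.76
open 0.046 [[0.559, -0.1273], [0.5716, -0.1971], [0.4421, -0.2181], [0.4302, -0.1491]] ctr [ 0.5007 -0.1729] 0.071 0.1312 ang -79.76
[  143   260   142    93 11023] [214.42556473 305.63176994]
raw 0.005 [[0.4021, 0.3061], [0.5741, 0.2986], [0.5543, 0.0392], [0.3813, 0.0516]] ctr [0.4779 0.1739] 0.1722 0.2602 ang -2.48
raw 0.046 [[0.4071, 0.2931], [0.5715, 0.286], [0.5526, 0.0381], [0.3873, 0.0499]] ctr [0.4796 0.1668] 0.1645 0.2486 ang -2.48
open 0.005 [[0.5596, 0.3066], [0.5635, 0.0476], [0.3949, 0.0442], [0.3928, 0.2987]] ctr [0.4777 0.1743] 0.259 0.1687 ang -89.14
open 0.046 [[0.5577, 0.2936], [0.5614, 0.0462], [0.4003, 0.0429], [0.3983, 0.2861]] ctr [0.4794 0.1672] 0.2475 0.1612 ang -89.14
scene or [335  82  25  12 150] [347.6  85.9]
scene or [237 117  34  18 134] [249.5 123.9]
scene or [287 125  37  17 174] [304.4 132.4]
scene or [339 129  57  27 421] [374.1 139.3]
scene or [444 130  18  32 294] [452.9 147.4]
scene or [164 134  28  15  86] [177.1 142.2]
scene or [443 159  23  17  62] [452.9 167.7]
scene or [377 164  24  24 135] [390.1 173.1]
scene or [418 168  26  18 121] [429.8 174.6]
scene or [251 178  14  10  87] [257.3 182.4]
scene or [437 178  21  13  85] [445.1 182.6]
scene or [360 395  22  12  66] [369.8 401.1]
scene or [357 425  24  15  62] [368.4 431.3]
scene or [486 468  21  12  85] [495.3 474.8]
top or [405 289  13  17 169] [410.8 296.8]
```

View pics/c.png

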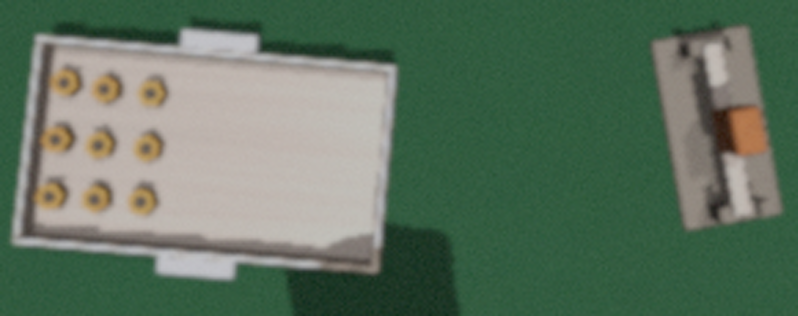

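The crop shows rim corners at about (38,36), (396,66), (380,270) and (14,243) in crop pixels. The nine brass tops form three columns, and the handle top is at about (747,130).

Run:
```python
from h import *
import pickle
D=pickle.load(open('d0.pkl','rb'))
d=D['top'];im=d['color']
f=lambda x,y:((x+.5)/2.75+140-.5,(y+.5)/2.75+250-.5)
C=np.array([ray(d,*f(*p),.046)[:2] for p in((38,36),(396,66),(380,270),(14,243))])
print(C.round(4).tolist(),C.mean(0),[np.linalg.norm(C[i]-C[i-1]).round(4) for i in range(4)])
ys=[C[0]-C[1],C[3]-C[2]];xs=[C[1]-C[2],C[0]-C[3]]
print('yaw',[np.degrees(np.arctan2(v[1],v[0])).round(2)-90 for v in ys],[np.degrees(np.arctan2(v[1],v[0])).round(2) for v in xs])
# gripper handle top center
for nm,p in(('top',(747,130)),): print('handle',ray(d,*f(*p),.104))
s=D['scene'];print('scene handle top',ray(s,258.5,182,.104), 'pred px', proj(s,[.506,-.183,.104]),proj(s,[.506,-.183,.081]))
hsv=cv2.cvtColor(im,cv2.COLOR_BGR2HSV)
m=cv2.inRange(hsv,(8,90,90),(30,255,255));m[:,:150]=0;m[:,210:]=0;m[:262]=0;m[345:]=0
n,l,st,ce=cv2.connectedComponentsWithStats(m)
yaw=np.radians(-4.0);c0=C.mean(0)
yv=np.mean([v/np.linalg.norm(v) for v in ys],0)
xv=np.array([yv[1],-yv[0]])
for i in range(1,n):
    if st[i,4]>8:
        P=ray(d,*ce[i],.035)[:2]-c0;print(st[i,4],ce[i].round(1),'tray xy',(P@xv).round(4),(P@yv).round(4))
o=ctrl.get_obs();print(R.from_rotvec(o['tool_rot']).as_matrix().round(3).tolist())
```

```text
[[0.5547, 0.28], [0.5382, 0.0426], [0.404, 0.0505], [0.4193, 0.2893]] [0.4790479  0.16558179] [np.float64(0.1357), np.float64(0.2379), np.float64(0.1344), np.float64(0.2393)]
yaw [np.float64(-3.980000000000004), np.float64(-3.6700000000000017)] [np.float64(-3.35), np.float64(-3.94)]
handle [ 0.49973192 -0.18001086  0.104     ]
scene handle top [ 0.49580209 -0.1833799   0.104     ] pred px [255.74252526 184.43182763] [256.90399818 194.71732954]
68 [163.4 279.4] tray xy 0.0391 0.1012
62 [178.5 281.9] tray xy 0.0367 0.0732
54 [195.2 283.4] tray xy 0.0364 0.0425
77 [160.1 300.1] tray xy 0.001 0.1029
58 [176.2 302.1] tray xy -0.0003 0.0733
60 [193.6 303.2] tray xy 0.0002 0.0415
73 [157.7 320.7] tray xy -0.0365 0.1031
60 [175.2 321.4] tray xy -0.0353 0.0715
59 [191.6 322.7] tray xy -0.0353 0.0415
[[0.953, 0.304, -0.0], [0.304, -0.953, 0.002], [0.0, -0.002, -1.0]]
```

>>> play_rows(
  series=[
    [1,[0,0,0],[0,0,0.97]],
    [1,[0.75,-0.71,0],[0,0,0]],
    [1,[0.75,-0.71,0],[0,0,0]],
    [1,[0.75,-0.71,0],[0,0,0]],
    [1,[0.75,-0.71,0],[0,0,0]],
    [1,[0.75,-0.71,0],[0,0,0]],
    [1,[0.75,-0.71,0],[0,0,0]],
    [1,[0.75,-0.71,0],[0,0,0]],
  ],
  force=60,
)

```text
t: 1.1
tool_pos: [0.4062, -0.3037, 0.1921]
tool_rot: [-3.129, -0.272, 0.0]
contact_force: [1.6, -0.8, 0.2]
opening: 0.0853
grip_force: 0.0
```

>>> play_rows(
  series=[
    [1,[0.75,-0.71,0],[0,0,0]],
    [1,[0.75,-0.71,0],[0,0,0]],
    [1,[0.75,-0.71,0],[0,0,0]],
    [1,[0,0,0],[0,0,0]],
  ],
)

```text
t: 1.6
tool_pos: [0.4991, -0.1783, 0.1919]
tool_rot: [-3.128, -0.28, 0.001]
contact_force: [-0.7, -0.0, 0.0]
opening: 0.0853
grip_force: 0.0
```

```bash
cat >> h.py <<'E'
def st(tx=None,ty=None,tyaw=None,tz=None):
    o=ctrl.get_obs();M=R.from_rotvec(o['tool_rot']).as_matrix();p=np.array(o['tool_pos'])
    print('t',round(o['t'],2),'pos',p.round(4),'yawx',np.degrees(np.arctan2(M[1,0],M[0,0])).round(2),'z',M[:,2].round(4),'F',np.round(o['contact_force'],2),'op',round(o['opening'],4),'g',round(o['grip_force'],1))
    if tx is not None:
        dv=M.T@(np.array([tx,ty,tz if tz is not None else p[2]])-p);print('tool shift (shares)',(dv/.05).round(3),'rows turn z', None if tyaw is None else ((np.degrees(np.arctan2(M[1,0],M[0,0]))-tyaw)/8).round(3))
    return o,M,p
def wray(w,M,p,u,v,z):
    T=np.array(w['hand_eye']);x=(u-w['cx'])/w['fx'];y=(v-w['cy'])/w['fy'];r=np.hypot(x,y)
    k=np.array([np.sin(r)*x/r,np.sin(r)*y/r,np.cos(r)]);c=M@T[:3,3]+p;k=M@T[:3,:3]@k
    return c+k*(z-c[2])/k[2]
def wproj(w,M,p,P):
    T=np.array(w['hand_eye']);q=T[:3,:3].T@(M.T@(np.array(P)-p)-T[:3,3]);h=np.hypot(q[0],q[1]);a=np.arctan2(h,q[2])
    return np.array([w['fx']*a*q[0]/h+w['cx'],w['fy']*a*q[1]/h+w['cy']])
E
python3 - <<'E'
from h import *
o,M,p=st(.4998,-.181,9.9,.062)
w=grab('wrist','w1.png');im=w['color']
m=cv2.inRange(cv2.cvtColor(im,cv2.COLOR_BGR2HSV),(3,130,90),(16,255,255))
n,l,s,ce=cv2.connectedComponentsWithStats(m)
for i in range(1,n):
    if s[i,4]>200:print(s[i],ce[i],wray(w,M,p,*ce[i],.104))
for P in([.4998,-.181,.104],[.566,-.17,.005],[.434,-.193,.005]):print(wproj(w,M,p,P))
E
```

```text
t 1.6 pos [ 0.4991 -0.1783  0.1919] yawx 10.22 z [-7.e-04  9.e-04 -1.e+00] F [-0.67 -0.01  0.03] op 0.0853 g 0.0
tool shift (shares) [0.006 0.058 2.598] rows turn z 0.04
[ 314  203   26   44 1003] [326.6001994  226.26919242] [ 0.50020512 -0.18090376  0.104     ]
[326.62821955 226.80606323]
[326.28018622 134.99277729]
[325.0913492  264.21173397]
```

View pics/w1.png

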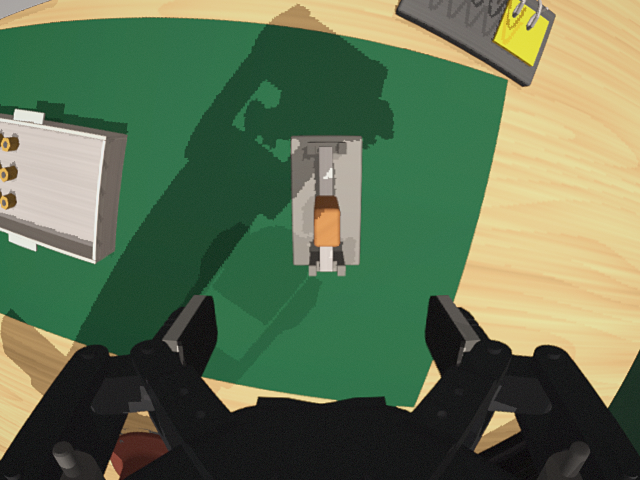

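The wrist view shows the handle top at about (327,227), matching the prediction, and the stand is aligned with the tool. Next I descend and grip.

>>> play_rows(
  series=[
    [1,[0.01,0.058,0.7],[0,0,0.04]],
    [1,[0,0,0.7],[0,0,0]],
    [1,[0,0,0.7],[0,0,0]],
    [1,[0,0,0.5],[0,0,0]],
    [0.2,[0,0,0],[0,0,0]],
    [0,[0,0,0],[0,0,0]],
    [0,[0,0,0],[0,0,0]],
    [0,[0,0,0],[0,0,0]],
  ],
  force=60,
)

```text
t: 2.65
tool_pos: [0.5002, -0.1845, 0.0644]
tool_rot: [3.129, 0.263, 0.004]
contact_force: [-0.3, -0.2, 2.3]
opening: 0.0176
grip_force: 58.6
```

>>> play_rows(
  series=[
    [0,[0,0,0],[0,0,0]],
    [0,[0,0,0],[0,0,0]],
  ],
)

```text
t: 2.9
tool_pos: [0.5001, -0.1845, 0.0643]
tool_rot: [3.129, 0.263, 0.003]
contact_force: [-1.9, -0.6, 5.9]
opening: 0.0172
grip_force: 58.8
```

```bash
python3 -c "
from h import *
st()"
```

```text
t 2.9 pos [ 0.5001 -0.1845  0.0643] yawx 9.62 z [ 0.0023 -0.0016 -1.    ] F [-1.86 -0.61  5.89] op 0.0172 g 58.8
```

>>> play_rows(
  series=[
    [0,[0,0,-0.1],[0,0,0]],
    [0,[0,0,-0.2],[0,0,0]],
    [0,[0,0,-0.4],[0,0,0]],
    [0,[0,0,-0.4],[0,0,0]],
    [0,[0,0,-0.4],[0,0,0]],
    [0,[0,0,-0.4],[0,0,0]],
    [0,[0,0,0],[0,0,0]],
    [0,[0,0,0],[0,0,0]],
  ],
)

```text
t: 3.9
tool_pos: [0.4987, -0.1836, 0.157]
tool_rot: [-3.13, -0.263, 0.001]
contact_force: [-1.1, -0.3, -0.7]
opening: 0.0174
grip_force: 58.7
```

Run:
```python
from h import *
a=np.radians(-3.8);yv=np.array([-np.sin(a),np.cos(a)]);c=np.array([.479,.1656])
T=c+yv*-.03
o,M,p=st(*T,-3.8)
w=grab('wrist','w2.png')
pt=lambda z:wproj(w,M,p,p+np.array([0,0,z]))
print(T,pt(-.056))
```

```text
t 3.9 pos [ 0.4987 -0.1836  0.157 ] yawx 9.61 z [-8.e-04  4.e-04 -1.e+00] F [-1.09 -0.29 -0.7 ] op 0.0174 g 58.7
tool shift (shares) [ 6.380e-01 -6.369e+00  3.000e-03] rows turn z 1.677
[0.47701178 0.13566596] [323.11296285 239.25429491]
```

View pics/w2.png

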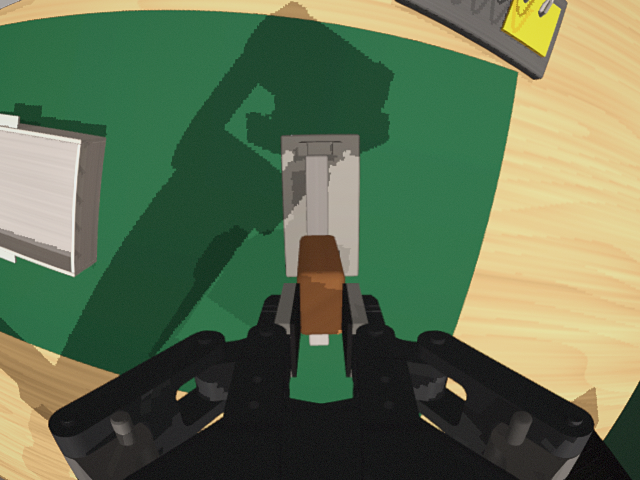

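The rake is held straight between the pads at about (320,285), with the stand empty below it. Next I turn and carry it over the tray.

>>> play_rows(
  series=[
    [0,[0,0,0],[0,0,0.84]],
    [0,[0,0,0],[0,0,0.84]],
    [0,[-0.12,-0.9,0],[0,0,0]],
    [0,[-0.12,-0.9,0],[0,0,0]],
    [0,[-0.12,-0.9,0],[0,0,0]],
    [0,[-0.12,-0.9,0],[0,0,0]],
    [0,[-0.12,-0.9,0],[0,0,0]],
    [0,[-0.12,-0.9,0],[0,0,0]],
  ],
)

```text
t: 4.95
tool_pos: [0.4802, 0.0894, 0.1562]
tool_rot: [3.14, -0.105, -0.003]
contact_force: [0.4, -0.4, -0.1]
opening: 0.0174
grip_force: 58.8
```

>>> play_rows(
  series=[
    [0,[-0.12,-0.9,0],[0,0,0]],
    [0,[0,0,0],[0,0,0]],
    [0,[0,0,0],[0,0,0]],
  ],
)

```text
t: 5.32
tool_pos: [0.4777, 0.1329, 0.1565]
tool_rot: [3.139, -0.104, -0.003]
contact_force: [-0.1, 0.1, -1.1]
opening: 0.0172
grip_force: 58.9
```

Run:
```python
from h import *
o,M,p=st(.477,.1357,-3.8)
w=grab('wrist','w3.png');t=grab('top')
big=cv2.resize(t['color'][250:365,140:300],None,fx=3,fy=3,interpolation=cv2.INTER_CUBIC)
cv2.imwrite('pics/m3.png',np.vstack([cv2.resize(w['color'],(600,450))]))
```

```text
t 5.33 pos [0.4777 0.1329 0.1565] yawx -3.8 z [-1.7e-03 -7.0e-04 -1.0e+00] F [-0.14  0.05 -1.13] op 0.0172 g 58.9
tool shift (shares) [-0.017 -0.054 -0.   ] rows turn z -0.001
```

View pics/w3.png

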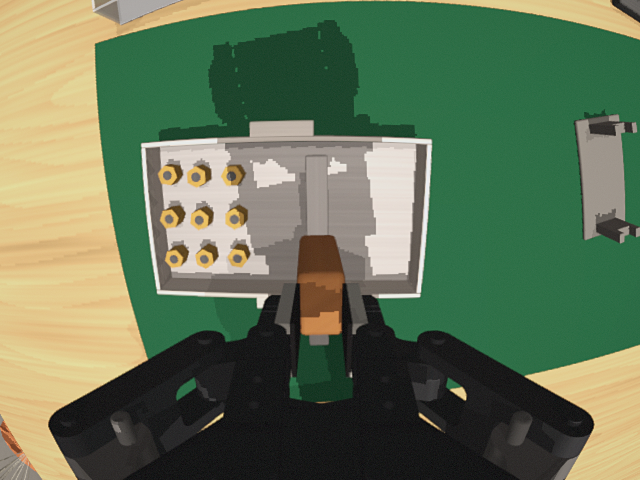

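The wrist view shows the empty floor under the rake, the tray rim at columns 142–431, and the brass tops at columns 168–238. Next I estimate the floor height from the wall edges and check the tray's centre.

Run:
```python
from h import *
import pickle
o,M,p=st()
w=grab('wrist');pickle.dump((w,M,p),open('w3.pkl','wb'));im=w['color']
for v in(195,240): print(v,[(u,im[v,u].tolist()) for u in range(144,172,2)]);print([(u,im[v,u].tolist()) for u in range(402,432,2)])
C=np.array([wray(w,M,p,*q,.046)[:2] for q in((142,144),(431,140),(420,297),(158,292))]);print(C.round(4).tolist(),C.mean(0),np.linalg.norm(C[1]-C[0]),np.linalg.norm(C[1]-C[2]))
a=np.radians(-3.8);yv=np.array([-np.sin(a),np.cos(a)]);xv=np.array([np.cos(a),np.sin(a)]);c=np.array([.479,.1656])
for z in(.006,.012,.018,.024,.03,.046):
    print(z,[wproj(w,M,p,[*(c+xv*x+yv*y),z]).round(1).tolist() for x,y in((.02,.115),(-.02,.115),(.02,-.115),(-.02,-.115),(-.064,-.08))])
print([im[v,380].tolist() for v in range(262,302,2)])
```

```text
t 5.42 pos [0.4781 0.1323 0.157 ] yawx -3.9 z [-9.e-04 -4.e-04 -1.e+00] F [ 1.05 -0.7  -1.86] op 0.0173 g 58.9
195 [(144, [184, 198, 199]), (146, [240, 238, 236]), (148, [143, 154, 162]), (150, [81, 87, 96]), (152, [95, 105, 112]), (154, [93, 101, 111]), (156, [95, 103, 112]), (158, [94, 101, 111]), (160, [92, 101, 110]), (162, [134, 142, 153]), (164, [207, 214, 226]), (166, [205, 213, 223]), (168, [206, 213, 224]), (170, [206, 214, 224])]
[(402, [215, 222, 232]), (404, [214, 222, 232]), (406, [214, 222, 232]), (408, [213, 222, 231]), (410, [214, 221, 232]), (412, [197, 205, 215]), (414, [79, 87, 93]), (416, [84, 89, 98]), (418, [82, 91, 99]), (420, [83, 91, 99]), (422, [74, 82, 91]), (424, [219, 228, 228]), (426, [243, 240, 238]), (428, [173, 183, 179]), (430, [69, 111, 40])]
240 [(144, [72, 112, 46]), (146, [72, 112, 45]), (148, [78, 114, 64]), (150, [237, 240, 241]), (152, [219, 223, 225]), (154, [88, 97, 106]), (156, [91, 100, 108]), (158, [94, 103, 112]), (160, [93, 100, 111]), (162, [93, 99, 109]), (164, [90, 99, 107]), (166, [101, 108, 119]), (168, [203, 210, 219]), (170, [199
[... 645 characters left out ...]
3.2], [371.3, 277.5]]
0.018 [[162.4, 193.9], [166.5, 235.4], [414.2, 191.7], [411.7, 234.9], [372.1, 280.0]]
0.024 [[159.8, 195.1], [164.1, 237.2], [415.8, 192.9], [413.2, 236.8], [372.9, 282.5]]
0.03 [[157.2, 196.3], [161.6, 239.0], [417.5, 194.0], [414.8, 238.7], [373.8, 285.1]]
0.046 [[149.7, 199.6], [154.7, 244.2], [422.4, 197.4], [419.3, 244.1], [376.2, 292.4]]
[[217, 225, 233], [216, 223, 233], [217, 224, 233], [216, 223, 233], [214, 223, 232], [213, 222, 232], [213, 221, 231], [133, 141, 149], [139, 144, 153], [116, 125, 133], [95, 102, 111], [95, 103, 111], [97, 105, 113], [95, 104, 112], [93, 102, 111], [91, 97, 106], [168, 180, 191], [237, 243, 241], [125, 141, 128], [69, 110, 39]]
```

>>> play_rows(
  series=[
    [0,[0,0,0.5],[0,0,0]],
    [0,[0,0,0.5],[0,0,0]],
    [0,[0,0,0.4],[0,0,0]],
    [0,[0,0,0.12],[0,0,0]],
    [0,[0,0,0],[0,0,0]],
    [0,[0,0,0],[0,0,0]],
  ],
)

```text
t: 6.22
tool_pos: [0.4791, 0.1332, 0.0827]
tool_rot: [-3.14, 0.106, -0.003]
contact_force: [0.5, 0.1, 0.1]
opening: 0.0173
grip_force: 58.9
```

>>> play_rows(
  series=[
    [0,[0,0,0.03],[0,0,0]],
    [0,[0,0,0],[0,0,0]],
  ],
)

```text
t: 6.48
tool_pos: [0.4784, 0.1333, 0.0804]
tool_rot: [-3.14, 0.105, -0.001]
contact_force: [-0.5, -0.5, -1.0]
opening: 0.0173
grip_force: 58.9
```

>>> play_rows(
  series=[
    [0,[0,0,0.04],[0,0,0]],
    [0,[0,0,0],[0,0,0]],
  ],
)

```text
t: 6.72
tool_pos: [0.478, 0.1333, 0.0778]
tool_rot: [3.14, -0.105, -0.001]
contact_force: [-0.0, 0.2, -1.6]
opening: 0.0171
grip_force: 58.9
```

>>> play_rows(
  series=[
    [0,[0,0,0.03],[0,0,0]],
    [0,[0,0,0],[0,0,0]],
  ],
)

```text
t: 6.98
tool_pos: [0.478, 0.1333, 0.0763]
tool_rot: [3.14, -0.105, -0.001]
contact_force: [-0.6, 0.5, -0.3]
opening: 0.0171
grip_force: 58.9
```

>>> play_rows(
  series=[
    [0,[0,0,0.03],[0,0,0]],
    [0,[0,0,0],[0,0,0]],
  ],
)

```text
t: 7.22
tool_pos: [0.4783, 0.1333, 0.075]
tool_rot: [-3.14, 0.105, -0.0]
contact_force: [-0.0, 0.4, -0.8]
opening: 0.017
grip_force: 59.0
```

>>> play_rows(
  series=[
    [0,[0,0,0.02],[0,0,0]],
    [0,[0,0,0],[0,0,0]],
  ],
)

```text
t: 7.48
tool_pos: [0.4784, 0.1333, 0.0743]
tool_rot: [-3.14, 0.105, -0.001]
contact_force: [-0.1, -0.6, 0.7]
opening: 0.0174
grip_force: 59.2
```

>>> play_rows(
  series=[
    [0,[0,0,0.02],[0,0,0]],
    [0,[0,0,0],[0,0,0]],
    [0,[0,0,0],[0,0,0]],
  ],
)

```text
t: 7.85
tool_pos: [0.4784, 0.1333, 0.0733]
tool_rot: [-3.14, 0.105, -0.001]
contact_force: [-0.9, -0.1, 2.7]
opening: 0.0169
grip_force: 59.4
```

Run:
```python
from h import *
for i in range(5): o,M,p=st();imaging.get_image('top')
```

```text
t 7.85 pos [0.4784 0.1333 0.0733] yawx -3.83 z [ 5.e-04  1.e-04 -1.e+00] F [-0.94 -0.11  2.68] op 0.0169 g 59.4
t 7.9 pos [0.4784 0.1333 0.0733] yawx -3.83 z [ 5.e-04  1.e-04 -1.e+00] F [-0.74 -0.75  2.85] op 0.0172 g 59.4
t 7.95 pos [0.4784 0.1333 0.0733] yawx -3.82 z [ 5.e-04  1.e-04 -1.e+00] F [-0.12 -0.27  2.89] op 0.0175 g 59.4
t 8.0 pos [0.4784 0.1333 0.0732] yawx -3.83 z [ 5.e-04  1.e-04 -1.e+00] F [-0.56 -0.35  2.02] op 0.0173 g 59.4
t 8.05 pos [0.4784 0.1333 0.0732] yawx -3.83 z [ 4.e-04  1.e-04 -1.e+00] F [-0.07  0.42  2.91] op 0.017 g 59.4
```

```bash
cat >> h.py <<'E'
import pickle
A=np.radians(-3.8);YV=np.array([-np.sin(A),np.cos(A)]);XV=np.array([np.cos(A),np.sin(A)]);C0=np.array([.479,.1653])
def tray(P): d=np.array(P)[:2]-C0;return np.array([d@XV,d@YV]).round(4)
def world(x,y): return C0+XV*x+YV*y
E
python3 - <<'E'
from h import *
w,M,p=pickle.load(open('w3.pkl','rb'));D=pickle.load(open('d0.pkl','rb'));d=D['top']
def blobs(im,box):
    m=cv2.inRange(cv2.cvtColor(im,cv2.COLOR_BGR2HSV),(8,90,120),(30,255,255));k=np.zeros_like(m);k[box[1]:box[3],box[0]:box[2]]=1;m*=k
    cs,_=cv2.findContours(m,0,2);out=[]
    for c in cs:
        if cv2.contourArea(c)>15: q,rr=cv2.minEnclosingCircle(c);out.append((*q,rr))
    return out
def rayd(d,u,v):
    a=ray(d,u,v,.1);b=ray(d,u,v,0);return a,b-a
W=blobs(w['color'],(150,155,260,275));T=blobs(d['color'],(150,262,210,345))
print(len(W),len(T))
for u,v,r in sorted(T,key=lambda q:(round(q[0]/17),q[1])):
    a1,b1=rayd(d,u,v);best=None
    for x,y,rr in W:
        a2=wray(w,M,p,x,y,.1);b2=wray(w,M,p,x,y,0)-a2
        s=np.linalg.lstsq(np.c_[b1,-b2],a2-a1,rcond=None)[0];P1=a1+s[0]*b1;P2=a2+s[1]*b2
        g=np.linalg.norm(P1-P2);z=(P1[2]+P2[2])/2
        if .015<z<.055 and (best is None or g<best[0]): best=(g,z,tray((P1+P2)/2),tray(wray(w,M,p,x,y,.033)),tray(ray(d,u,v,.033)),round(rr,1))
    print(best)
E
```

```text
9 9
(np.float64(0.0005167429624629233), np.float64(0.038352890015135616), array([0.001 , 0.1025]), array([-0.0005,  0.1046]), array([0.0008, 0.1042]), 10.3)
(np.float64(0.0007400350658925517), np.float64(0.03526731736867173), array([-0.0371,  0.1033]), array([-0.0381,  0.104 ]), array([-0.0371,  0.1043]), 9.6)
(np.float64(0.0004378056870731505), np.float64(0.034408899540920454), array([0.0387, 0.1021]), array([0.0384, 0.1026]), array([0.0389, 0.1027]), 10.1)
(np.float64(0.0007196980867862916), np.float64(0.04041796752434561), array([0.0373, 0.0728]), array([0.0362, 0.0751]), array([0.0374, 0.0749]), 10.3)
(np.float64(0.00020240162059657646), np.float64(0.04053134863710248), array([0.0001, 0.0726]), array([-0.0017,  0.0751]), array([-0.0002,  0.0745]), 10.0)
(np.float64(9.559150200155987e-05), np.float64(0.03985715464032755), array([-0.035 ,  0.0714]), array([-0.0375,  0.0738]), array([-0.0357,  0.0731]), 9.7)
(np.float64(4.201169626745662e-05), np.float64(0.040319623390811285), array([0.0369, 0.042 ]), array([0.036 , 0.0438]), array([0.0368, 0.0436]), 10.3)
(np.float64(0.0006397309961065128), np.float64(0.037448817828258235), array([-0.0002,  0.0418]), array([-0.0012,  0.0432]), array([-0.0004,  0.0424]), 10.2)
(np.float64(5.600692280834001e-05), np.float64(0.03821522862002481), array([-0.035 ,  0.0417]), array([-0.0368,  0.043 ]), array([-0.0354,  0.0428]), 9.9)
```

Run:
```python
from h import *
w,M,p=pickle.load(open('w3.pkl','rb'));im=w['color']
for P in([.056,0,.0205],[.056,.006,.0205],[.056,-.006,.0205],[.03,0,.0205],[-.015,0,-.04],[.015,0,-.04],[.015,.01,-.04],[.015,-.01,-.04]):
    print(P,wproj(w,M,p,p+M@np.array(P)).round(1))
for v in(160,180,200,220,245,262,300,320): print(v,[(u,int(im[v,u].sum())) for u in range(292,350,2)])
o,M,p=st()
for ty in(.0578,.088): print(ty); st(*world(0.,ty),-3.8,.10)
```

```text
[0.056, 0, 0.0205] [323.6 158.2]
[0.056, 0.006, 0.0205] [334.7 158.2]
[0.056, -0.006, 0.0205] [312.5 158.2]
[0.03, 0, 0.0205] [323.5 205.1]
[-0.015, 0, -0.04] [324.2 333.6]
[0.015, 0, -0.04] [324.5 270.5]
[0.015, 0.01, -0.04] [349.  270.5]
[0.015, -0.01, -0.04] [300.1 270.5]
160 [(292, 464), (294, 463), (296, 460), (298, 460), (300, 463), (302, 460), (304, 455), (306, 418), (308, 471), (310, 469), (312, 466), (314, 468), (316, 477), (318, 464), (320, 463), (322, 465), (324, 465), (326, 440), (328, 456), (330, 449), (332, 666), (334, 684), (336, 609), (338, 446), (340, 454), (342, 450), (344, 455), (346, 458), (348, 460)]
180 [(292, 678), (294, 684), (296, 671), (298, 442), (300, 345), (302, 346), (304, 329), (306, 409), (308, 469), (310, 465), (312, 468), (314, 465), (316, 475), (318, 470), (320, 465), (322, 472), (324, 468), (326, 447), (328, 443), (330, 440), (332, 438), (334, 440), (336, 440), (338, 444), (340, 445), (342, 444), (344, 446), (346, 444), (348, 449)]
200 [(292, 441), (294, 437), (296, 438), (298, 393), (300, 340), (302, 350), (304, 347), (306, 347), (308, 465), (310,
[... 1756 characters left out ...]
 416), (312, 418), (314, 409), (316, 411), (318, 414), (320, 419), (322, 417), (324, 419), (326, 420), (328, 417), (330, 416), (332, 417), (334, 419), (336, 424), (338, 245), (340, 220), (342, 66), (344, 38), (346, 54), (348, 78)]
t 8.1 pos [0.4784 0.1333 0.0732] yawx -3.83 z [ 5.e-04  1.e-04 -1.e+00] F [ 0.6  -0.21  3.  ] op 0.0172 g 59.4
0.0578
t 8.1 pos [0.4784 0.1333 0.0732] yawx -3.83 z [ 5.e-04  1.e-04 -1.e+00] F [ 0.6  -0.21  3.  ] op 0.0172 g 59.4
tool shift (shares) [-0.031 -1.795 -0.536] rows turn z -0.003
0.088
t 8.1 pos [0.4784 0.1333 0.0732] yawx -3.83 z [ 5.e-04  1.e-04 -1.e+00] F [ 0.6  -0.21  3.  ] op 0.0172 g 59.4
tool shift (shares) [-0.031 -2.399 -0.536] rows turn z -0.003
```

Run:
```python
import cv2
im=cv2.imread('pics/w3.png')[130:350,260:400];cv2.imwrite('pics/w3c.png',cv2.resize(im,None,fx=2.7,fy=2.7,interpolation=cv2.INTER_NEAREST))
```

```text
(no output)
```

View pics/w3c.png

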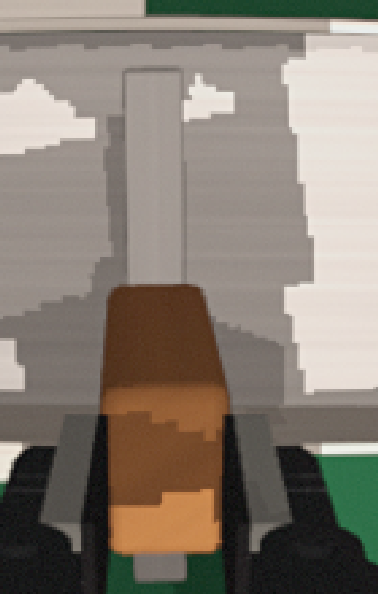

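The crop shows the bar centred at column 317 against a predicted 323.5. So the teeth sit about 4 mm to the tray's +y side of the TCP, and I'll allow for that. Next I lift and hover over the gap between the front and second rows.

>>> play_rows(
  series=[
    [0,[0,0,-0.3],[0,0,0]],
    [0,[0,0,-0.64],[0,0,0]],
    [0,[-0.01,-0.57,0],[0,0,0]],
    [0,[-0.01,-0.57,0],[0,0,0]],
    [0,[-0.01,-0.57,0],[0,0,0]],
    [0,[0,0,0.15],[0,0,0]],
    [0,[0,0,0],[0,0,0]],
  ],
)

```text
t: 8.98
tool_pos: [0.4815, 0.2181, 0.1115]
tool_rot: [3.139, -0.105, -0.003]
contact_force: [0.6, -0.7, -0.8]
opening: 0.0173
grip_force: 59.0
```

Run:
```python
from h import *
o,M,p=st(*world(0,.0538),-3.8)
print('TCP tray',tray(p))
w=grab('wrist','w4.png');pickle.dump((w,M,p),open('w4.pkl','wb'))
for z in (.017,.035): print([wproj(w,M,p,[*world(x,y),z]).round(0).tolist() for y in(.042,.0578,.0725) for x in(-.036,0,.037)])
cv2.imwrite('pics/w4c.png',cv2.resize(w['color'][120:340,180:440],None,fx=2.7,fy=2.7,interpolation=cv2.INTER_CUBIC))
```

```text
t 8.97 pos [0.4815 0.2181 0.1115] yawx -3.82 z [-0.0022 -0.001  -1.    ] F [ 0.61 -0.66 -0.84] op 0.0173 g 59.0
tool shift (shares) [ 0.02  -0.019 -0.   ] rows turn z -0.002
TCP tray [-0.001   0.0529]
[[336.0, 267.0], [337.0, 223.0], [337.0, 175.0], [316.0, 267.0], [316.0, 223.0], [316.0, 175.0], [298.0, 267.0], [297.0, 223.0], [296.0, 175.0]]
[[337.0, 276.0], [338.0, 229.0], [338.0, 178.0], [316.0, 276.0], [316.0, 229.0], [316.0, 178.0], [296.0, 276.0], [295.0, 229.0], [295.0, 178.0]]
```

View pics/w4c.png

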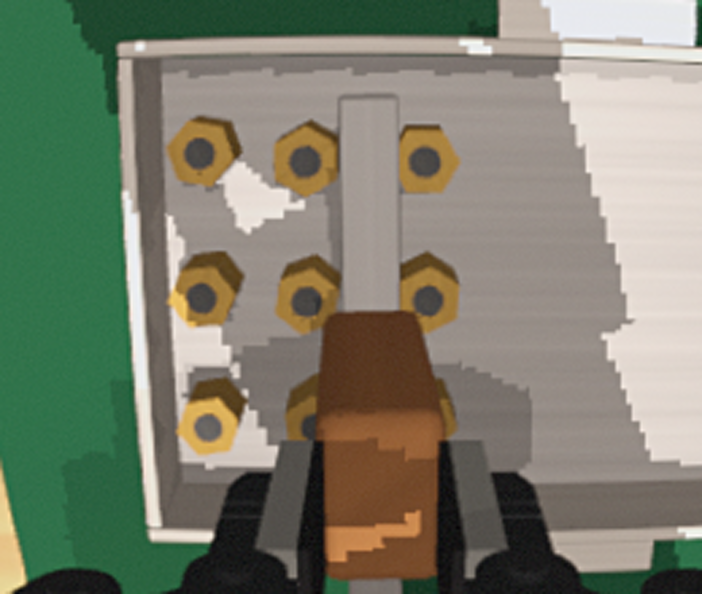

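The view shows the bar at image column 316.3. The midpoint between the rows is 315.7, so it is centred on the gap and clear of both end walls. Next I lower it.

>>> play_rows(
  series=[
    [0,[0,0,0.3],[0,0,0]],
    [0,[0,0,0.3],[0,0,0]],
    [0,[0,0,0.12],[0,0,0]],
    [0,[0,0,0.04],[0,0,0]],
    [0,[0,0,0],[0,0,0]],
    [0,[0,0,0],[0,0,0]],
  ],
)

```text
t: 9.78
tool_pos: [0.4829, 0.2189, 0.075]
tool_rot: [-3.139, 0.105, -0.002]
contact_force: [-0.5, -1.1, -0.2]
opening: 0.0174
grip_force: 59.1
```

>>> play_rows(
  series=[
    [0,[0,0,0.03],[0,0,0]],
    [0,[0,0,0],[0,0,0]],
    [0,[0,0,0],[0,0,0]],
  ],
)

```text
t: 10.15
tool_pos: [0.4828, 0.2188, 0.0735]
tool_rot: [-3.139, 0.105, -0.001]
contact_force: [-1.6, -0.4, 2.7]
opening: 0.0174
grip_force: 59.5
```

>>> play_rows(
  series=[
    [0,[0,0.05,0],[0,0,0]],
    [0,[0,0.1,0],[0,0,0]],
    [0,[0,0.16,0],[0,0,0]],
  ],
)

```text
t: 10.52
tool_pos: [0.4818, 0.2035, 0.0734]
tool_rot: [-3.138, 0.105, -0.002]
contact_force: [0.2, 2.8, 2.2]
opening: 0.0173
grip_force: 59.5
```

>>> play_rows(
  series=[
    [0,[0,0.16,0],[0,0,0]],
    [0,[0,0.16,0],[0,0,0]],
    [0,[0,0.16,0],[0,0,0]],
    [0,[0,0.16,0],[0,0,0]],
    [0,[0,0.16,0],[0,0,0]],
    [0,[0,0.16,0],[0,0,0]],
  ],
)

```text
t: 11.28
tool_pos: [0.4781, 0.1548, 0.073]
tool_rot: [-3.14, 0.105, 0.0]
contact_force: [0.2, 4.3, 3.9]
opening: 0.0171
grip_force: 59.6
```

```bash
python3 -c "
from h import *
o,M,p=st(*world(0,-.071),-3.8,.0735);print(tray(p))"
```

```text
t 11.28 pos [0.4781 0.1548 0.073 ] yawx -3.83 z [-1.e-04  1.e-04 -1.e+00] F [0.21 4.28 3.88] op 0.0171 g 59.6
tool shift (shares) [ 0.005  1.21  -0.01 ] rows turn z -0.004
[-0.0002 -0.0105]
```

>>> play_rows(
  series=[
    [0,[0,0.16,-0.01],[0,0,0]],
    [0,[0,0.16,0],[0,0,0]],
    [0,[0,0.16,0],[0,0,0]],
    [0,[0,0.16,0],[0,0,0]],
    [0,[0,0.16,0],[0,0,0]],
    [0,[0,0.16,0],[0,0,0]],
    [0,[0,0.14,0],[0,0,0]],
    [0,[0,0.06,0],[0,0,0]],
  ],
)

```text
t: 12.28
tool_pos: [0.4742, 0.0969, 0.0734]
tool_rot: [3.14, -0.106, -0.0]
contact_force: [0.2, 2.6, 2.2]
opening: 0.0175
grip_force: 59.5
```

>>> play_rows(
  series=[
    [0,[0,0,0],[0,0,0]],
    [0,[0,-0.06,0],[0,0,0]],
    [0,[0,0,-0.3],[0,0,0]],
    [0,[0,0,-0.5],[0,0,0]],
    [0,[0,0,0],[0,0,0]],
    [0,[0,0,0],[0,0,0]],
  ],
)

```text
t: 13.02
tool_pos: [0.474, 0.1004, 0.1128]
tool_rot: [3.139, -0.105, -0.002]
contact_force: [-1.0, 0.3, -2.2]
opening: 0.0172
grip_force: 59.1
```

Run:
```python
from h import *
o,M,p=st(*world(0,.084),-3.8);print('TCP tray',tray(p))
w=grab('wrist','w5.png');pickle.dump((w,M,p),open('w5.pkl','wb'))
m=cv2.inRange(cv2.cvtColor(w['color'],cv2.COLOR_BGR2HSV),(8,90,80),(30,255,255))
cs,_=cv2.findContours(m,0,2)
for c in cs:
    a=cv2.contourArea(c)
    if 60<a<1500: q,r=cv2.minEnclosingCircle(c);print(np.round(q),round(r,1),tray(wray(w,M,p,*q,.035)))
```

```text
t 13.03 pos [0.474  0.1004 0.1128] yawx -3.82 z [-1.e-03 -4.e-04 -1.e+00] F [-1.    0.26 -2.18] op 0.0172 g 59.1
tool shift (shares) [ 1.300e-02 -2.983e+00 -1.000e-03] rows turn z -0.002
TCP tray [-0.0007 -0.0651]
[ 33. 380.] 33.6 [-0.18    0.2711]
[125. 271.] 14.3 [-0.0353  0.0986]
[155. 271.] 14.2 [-0.0343  0.0697]
[148. 229.] 14.3 [0.0006 0.0713]
[117. 227.] 15.1 [0.0021 0.0995]
[128. 182.] 28.6 [0.0378 0.0842]
[331. 176.] 12.9 [ 0.0382 -0.0708]
[ 27. 174.] 28.6 [0.0521 0.1959]
[600.  11.] 41.0 [ 0.1964 -0.3033]
[19. 16.] 25.0 [0.2001 0.2061]
```

View pics/w5.png

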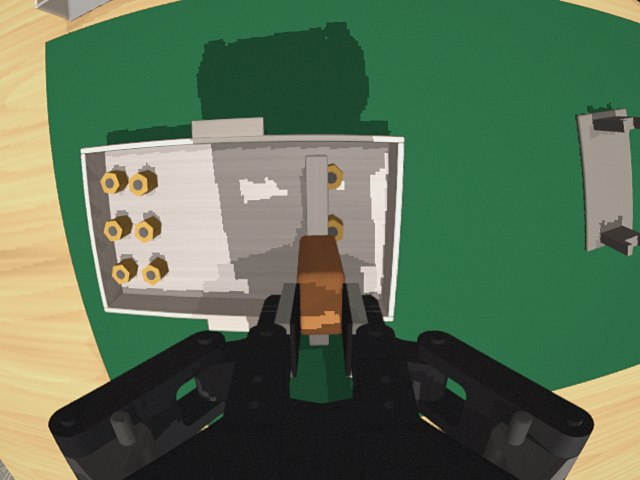

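The view shows the two back rows undisturbed at columns 110–155. The front row is now upright near the -y end, at about (332,177) and (334,229). Next I hover over the second gap.

>>> play_rows(
  series=[
    [0,[0,-0.75,0],[0,0,0]],
    [0,[0.01,-0.75,0],[0,0,0]],
    [0,[0,-0.75,0],[0,0,0]],
    [0,[0,-0.74,0],[0,0,0]],
    [0,[0,0,0],[0,0,0]],
    [0,[0,0,0],[0,0,0]],
  ],
)

```text
t: 13.82
tool_pos: [0.4842, 0.2489, 0.1123]
tool_rot: [3.138, -0.104, -0.003]
contact_force: [0.7, 0.3, -1.6]
opening: 0.0169
grip_force: 59.2
```

Run:
```python
from h import *
o,M,p=st(*world(0,.084),-3.8,.0735);print('TCP tray',tray(p))
w=grab('wrist','w6.png');pickle.dump((w,M,p),open('w6.pkl','wb'))
cv2.imwrite('pics/w6c.png',cv2.resize(w['color'][120:340,230:400],None,fx=2.7,fy=2.7,interpolation=cv2.INTER_CUBIC))
im=w['color'];h=cv2.cvtColor(im,cv2.COLOR_BGR2HSV)
m=cv2.inRange(h,(8,90,80),(30,255,255))
for v in range(165,236,6): 
    c=np.where(m[v,250:400])[0]+250
    print(v,[ (int(s[0]),int(s[-1])) for s in np.split(c,np.where(np.diff(c)>4)[0]+1) if len(s)>3])
print([wproj(w,M,p,[*world(x,y),.037]).round(0).tolist() for y in(.0725,.0876,.1025) for x in(0,.037)])
```

```text
t 13.82 pos [0.4842 0.2489 0.1123] yawx -3.81 z [-0.002  -0.0013 -1.    ] F [ 0.72  0.28 -1.61] op 0.0169 g 59.2
tool shift (shares) [ 0.008 -0.005  0.776] rows turn z -0.002
TCP tray [-0.0003  0.0838]
165 [(293, 304)]
171 [(288, 305), (328, 346)]
177 [(286, 292), (328, 333), (343, 349)]
183 [(288, 305), (328, 332), (343, 349)]
189 [(330, 345)]
195 []
201 []
207 []
213 []
219 [(291, 304), (328, 342)]
225 [(288, 306), (328, 347)]
231 [(285, 292), (303, 306), (328, 331), (342, 348)]
[[338.0, 230.0], [339.0, 179.0], [317.0, 230.0], [317.0, 179.0], [297.0, 230.0], [296.0, 179.0]]
```

>>> play_rows(
  series=[
    [0,[0,0,0.3],[0,0,0]],
    [0,[0,0,0.3],[0,0,0]],
    [0,[0,0,0.12],[0,0,0]],
    [0,[0,0,0.05],[0,0,0]],
    [0,[0,0,0],[0,0,0]],
    [0,[0,0,0],[0,0,0]],
  ],
)

```text
t: 14.62
tool_pos: [0.4855, 0.2498, 0.0755]
tool_rot: [-3.139, 0.105, -0.002]
contact_force: [0.6, 0.1, -0.2]
opening: 0.0175
grip_force: 59.2
```

>>> play_rows(
  series=[
    [0,[0,0,0.04],[0,0,0]],
    [0,[0,0,0],[0,0,0]],
    [0,[0,0,0],[0,0,0]],
  ],
)

```text
t: 15.0
tool_pos: [0.4855, 0.2498, 0.0737]
tool_rot: [-3.139, 0.105, -0.002]
contact_force: [-0.3, 0.8, 1.6]
opening: 0.0174
grip_force: 59.6
```

>>> play_rows(
  series=[
    [0,[0,0.05,0],[0,0,0]],
    [0,[0,0.1,0],[0,0,0]],
    [0,[0,0.16,0],[0,0,0]],
    [0,[0,0.16,0],[0,0,0]],
    [0,[0,0.16,0],[0,0,0]],
    [0,[0,0.16,0],[0,0,0]],
  ],
)

```text
t: 15.75
tool_pos: [0.4824, 0.2097, 0.0731]
tool_rot: [-3.139, 0.105, -0.0]
contact_force: [-0.3, 3.6, 2.8]
opening: 0.0171
grip_force: 59.7
```

>>> play_rows(
  series=[
    [0,[0,0.16,0],[0,0,0]],
    [0,[0,0.16,0],[0,0,0]],
    [0,[0,0.16,0],[0,0,0]],
    [0,[0,0.16,0],[0,0,0]],
    [0,[0,0.1,0],[0,0,0]],
    [0,[0,0,0],[0,0,0]],
  ],
)

```text
t: 16.5
tool_pos: [0.4798, 0.1726, 0.0729]
tool_rot: [3.139, -0.105, -0.0]
contact_force: [-0.3, 2.3, 3.1]
opening: 0.0172
grip_force: 59.8
```

>>> play_rows(
  series=[
    [0,[0,-0.06,0],[0,0,0]],
    [0,[0,0,-0.3],[0,0,0]],
    [0,[0,0,-0.7],[0,0,0]],
    [0,[0,0,-0.7],[0,0,0]],
    [0,[0,0,0],[0,0,0]],
    [0,[0,0,0],[0,0,0]],
  ],
)

```text
t: 17.25
tool_pos: [0.4792, 0.176, 0.1568]
tool_rot: [3.139, -0.105, -0.003]
contact_force: [-0.1, -0.3, -0.9]
opening: 0.0175
grip_force: 59.2
```

Run:
```python
from h import *
o,M,p=st();print('TCP tray',tray(p))
w=grab('wrist','w7.png');pickle.dump((w,M,p),open('w7.pkl','wb'))
m=cv2.inRange(cv2.cvtColor(w['color'],cv2.COLOR_BGR2HSV),(8,90,80),(30,255,255))
cs,_=cv2.findContours(m,0,2)
for c in cs:
    a=cv2.contourArea(c)
    if 60<a<1500: q,r=cv2.minEnclosingCircle(c);print(np.round(q),round(r,1),tray(wray(w,M,p,*q,.035)))
# after return: stand target and moves, rotating first
a=np.radians(9.75);x=np.array([np.cos(a),np.sin(a)]);y=np.array([np.sin(a),-np.cos(a)])
dv=np.array([.4998,-.1855])-p[:2];print('rows after turn',(dv@x/.05).round(3),(dv@y/.05).round(3),'turn',(-3.82-9.75)/8)
```

```text
t 17.25 pos [0.4792 0.176  0.1568] yawx -3.82 z [-2.1e-03 -9.0e-04 -1.0e+00] F [-0.06 -0.3  -0.89] op 0.0175 g 59.2
TCP tray [-0.0005  0.0106]
[430. 422.] 13.9 [-0.2397 -0.1135]
[212. 422.] 13.9 [-0.2393  0.1367]
[458. 394.] 9.2 [-0.2007 -0.14  ]
[180. 391.] 10.1 [-0.1955  0.1664]
[412. 258.] 12.0 [-0.0386 -0.0691]
[220. 254.] 12.5 [-0.0349  0.1011]
[416. 216.] 12.6 [-0.0001 -0.07  ]
[330. 216.] 12.1 [-0.0004  0.0047]
[217. 214.] 12.9 [0.0022 0.1013]
[418. 171.] 12.0 [ 0.0386 -0.0692]
[215. 170.] 11.8 [0.0399 0.1002]
[330. 170.] 10.3 [0.0382 0.004 ]
rows after turn -0.818 7.194 turn -1.69625
```

The rows now sit at tray y of about 0.101, 0.004 and -0.070, each spread across the width. Next I carry the rake back.

>>> play_rows(
  series=[
    [0,[0,0,0],[0,0,-0.84]],
    [0,[0,0,0],[0,0,-0.84]],
    [0,[-0.1,0.9,0],[0,0,0]],
    [0,[-0.1,0.9,0],[0,0,0]],
    [0,[-0.1,0.9,0],[0,0,0]],
    [0,[-0.1,0.9,0],[0,0,0]],
    [0,[-0.1,0.9,0],[0,0,0]],
    [0,[-0.1,0.9,0],[0,0,0]],
  ],
)

```text
t: 18.3
tool_pos: [0.4942, -0.0961, 0.1558]
tool_rot: [-3.129, -0.263, 0.005]
contact_force: [0.8, 0.2, -1.8]
opening: 0.0171
grip_force: 59.3
```

>>> play_rows(
  series=[
    [0,[-0.1,0.9,0],[0,0,0]],
    [0,[-0.1,0.88,0],[0,0,0]],
    [0,[0,0,0],[0,0,0]],
    [0,[0,0,0],[0,0,0]],
  ],
)

```text
t: 18.8
tool_pos: [0.4996, -0.1837, 0.1563]
tool_rot: [-3.129, -0.263, 0.004]
contact_force: [0.2, 0.4, -1.8]
opening: 0.0174
grip_force: 59.3
```

Run:
```python
from h import *
o,M,p=st(.5001,-.1845,9.62,.0645)
w=grab('wrist','w8.png')
cv2.imwrite('pics/w8c.png',cv2.resize(w['color'][110:350,220:420],None,fx=2.4,fy=2.4,interpolation=cv2.INTER_CUBIC))
a=cv2.imread('pics/w2.png')
for v in(160,175,190):
  print([int(w['color'][v,u].sum()) for u in range(280,364,2)]);print([int(a[v,u].sum()) for u in range(280,364,2)])
```

```text
t 18.8 pos [ 0.4996 -0.1837  0.1563] yawx 9.6 z [-0.0027  0.0018 -1.    ] F [ 0.18  0.44 -1.82] op 0.0174 g 59.3
tool shift (shares) [0.011 0.022 1.836] rows turn z -0.003
[242, 446, 529, 524, 525, 503, 319, 261, 277, 258, 254, 285, 327, 432, 481, 469, 472, 476, 483, 475, 475, 474, 478, 457, 255, 249, 248, 326, 492, 411, 408, 540, 536, 530, 529, 531, 532, 527, 536, 495, 238, 247]
[210, 453, 526, 525, 529, 531, 509, 257, 267, 282, 281, 299, 326, 432, 478, 473, 478, 477, 482, 478, 475, 480, 479, 452, 279, 281, 283, 314, 332, 334, 524, 402, 515, 532, 531, 530, 528, 531, 531, 479, 237, 250]
[153, 258, 327, 330, 330, 333, 249, 248, 261, 256, 261, 254, 239, 426, 478, 477, 478, 475, 479, 479, 476, 475, 475, 465, 320, 430, 538, 534, 531, 531, 531, 527, 529, 528, 525, 526, 528, 530, 532, 495, 235, 248]
[147, 265, 335, 331, 327, 335, 251, 250, 259, 257, 254, 260, 242, 428, 478, 473, 472, 476, 481, 471, 474, 482, 474, 457, 320, 528, 530, 527, 530, 531, 530, 532, 531, 529, 526, 530, 532, 527, 530, 480, 233, 244]
[146, 188, 338, 322, 324, 328, 331, 250, 250, 252, 251, 254, 247, 386, 471, 469, 467, 474, 481, 479, 473, 475, 470, 459, 457, 534, 527, 530, 527, 528, 529, 530, 531, 525, 533, 529, 528, 524, 534, 489, 233, 245]
[152, 200, 335, 325, 327, 330, 262, 246, 249, 256, 254, 250, 256, 390, 475, 475, 473, 470, 478, 472, 474, 470, 470, 455, 530, 530, 529, 527, 527, 531, 532, 527, 527, 529, 527, 528, 527, 526, 533, 469, 250, 245]
```

The wrist view is almost the same as just after pick-up, so the rake has not slipped. Next I lower it into the notches.

>>> play_rows(
  series=[
    [0,[0.01,0.01,0.5],[0,0,0]],
    [0,[0,0,0.5],[0,0,0]],
    [0,[0,0,0.4],[0,0,0]],
    [0,[0,0,0.25],[0,0,0]],
    [0,[0,0,0.1],[0,0,0]],
    [0,[0,0,0.05],[0,0,0]],
    [0,[0,0,0],[0,0,0]],
    [0,[0,0,0],[0,0,0]],
  ],
)

```text
t: 19.85
tool_pos: [0.5017, -0.1851, 0.0688]
tool_rot: [3.13, 0.263, 0.002]
contact_force: [-0.8, -0.1, -1.5]
opening: 0.0173
grip_force: 59.3
```

>>> play_rows(
  series=[
    [0,[-0.03,-0.01,0.05],[0,0,0]],
    [0,[0,0,0.03],[0,0,0]],
    [0,[0,0,0],[0,0,0]],
    [0,[0,0,0],[0,0,0]],
  ],
)

```text
t: 20.35
tool_pos: [0.4995, -0.1847, 0.0643]
tool_rot: [3.13, 0.263, -0.001]
contact_force: [-2.0, 0.2, 2.5]
opening: 0.0173
grip_force: 59.9
```

>>> play_rows(
  series=[
    [0.4,[0,0,0],[0,0,0]],
    [0.6,[0,0,0],[0,0,0]],
    [1,[0,0,0],[0,0,0]],
    [1,[0,0,0],[0,0,0]],
    [1,[0,0,0],[0,0,0]],
    [1,[0,0,0],[0,0,0]],
    [1,[0,0,0],[0,0,0]],
  ],
)

```text
t: 21.22
tool_pos: [0.4996, -0.1846, 0.064]
tool_rot: [-3.131, -0.263, -0.0]
contact_force: [-0.4, -0.1, 0.3]
opening: 0.0854
grip_force: 0.0
```

>>> play_rows(
  series=[
    [1,[0,0,-0.2],[0,0,0]],
    [1,[0,0,-0.5],[0,0,0]],
    [1,[0,0,-0.8],[0,0,0]],
    [1,[0,0,-0.8],[0,0,0]],
    [1,[-0.6,0.4,-0.3],[0,0,0]],
    [1,[-0.6,0.4,0],[0,0,0]],
    [1,[-0.6,0.4,0],[0,0,0]],
    [1,[0,0,0],[0,0,0]],
  ],
)

```text
t: 22.22
tool_pos: [0.42, -0.26, 0.1949]
tool_rot: [3.13, 0.258, 0.001]
contact_force: [0.4, 1.4, 0.7]
opening: 0.0855
grip_force: 0.0
```

Run:
```python
from h import *
o,M,p=st()
t=grab('top','t9.png');s=grab('scene','s9.png')
D=pickle.load(open('d0.pkl','rb'))
a=cv2.resize(t['color'][235:365,130:430],(750,325),interpolation=cv2.INTER_CUBIC)
b=cv2.resize(s['color'][160:320,190:540],(600,274),interpolation=cv2.INTER_CUBIC)
c=np.zeros((600,750,3),np.uint8);c[:325]=a;c[325:599,:600]=b;cv2.imwrite('pics/fin.png',c)
m=cv2.inRange(cv2.cvtColor(t['color'],cv2.COLOR_BGR2HSV),(8,90,90),(30,255,255))
cs,_=cv2.findContours(m[260:350,148:290],0,2)
for q in cs:
    if cv2.contourArea(q)>15: (u,v),r=cv2.minEnclosingCircle(q);print(tray(ray(t,u+148,v+260,.035)),round(r,1))
for n,d in(('top',D['top']),('fin',t)):
    mm=cv2.inRange(cv2.cvtColor(d['color'],cv2.COLOR_BGR2HSV),(3,130,90),(16,255,255))[260:340,370:440];ys,xs=np.where(mm);print(n,xs.mean()+370,ys.mean()+260,len(xs))
```

```text
t 22.23 pos [ 0.42   -0.26    0.1949] yawx 9.42 z [ 0.001 -0.001 -1.   ] F [0.36 1.45 0.72] op 0.0855 g 0.0
[-0.0399 -0.071 ] 4.2
[-0.039   0.0052] 4.5
[-0.0361  0.1038] 5.7
[ 0.0001 -0.0709] 4.2
[-0.0015  0.0049] 4.4
[0.0003 0.1033] 6.0
[ 0.0381 -0.0697] 4.0
[0.0385 0.0064] 4.4
[0.0389 0.1021] 5.2
top 410.7692307692308 296.8343195266272 169
fin 411.5483870967742 297.4086021505376 186
```

View pics/fin.png

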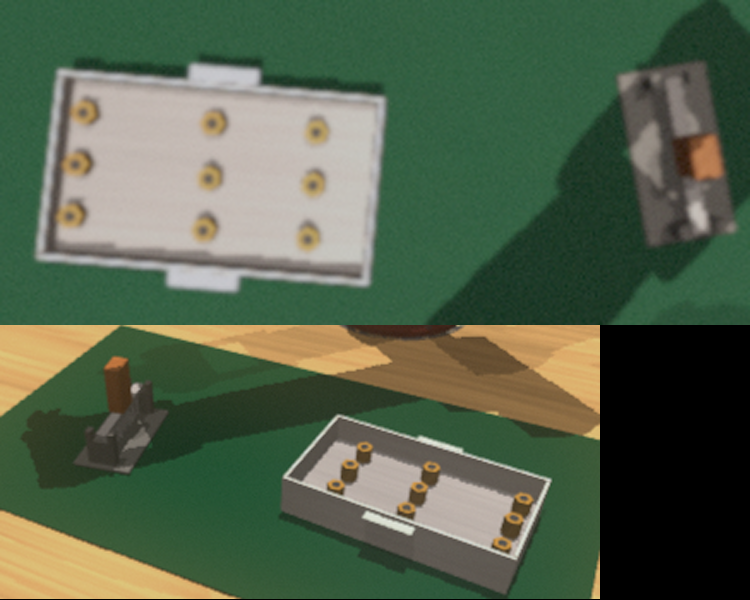

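The final views show all nine pieces upright, with one row of three across each third of the tray. The rake is seated upright in its stand.

```bash
python3 -c "
from station import ctrl
print(ctrl.finish_job())"
```

```text
the job is handed in; nothing more can be done
None
```

I raked the nine stand-offs into an even 3×3 layout, with pieces on both halves of every third and all upright. The rake is back in its stand, and I handed the job in at about 22 s.

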